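Fetch the bottle from under the riser with a reacher

ROBOT

A 6-joint arm with a two-finger parallel gripper is mounted at the origin on a cart in front of the work surface, level with it; the furniture and walls round the work are solid. World frame = base frame: x ahead of the robot, y to its left, z up, the work surface at z = 0. Lengths are in m, angles in rad, forces in N, time in s.
With the tool pointing down it reaches from about 0.375 to 0.9 m from the base axis. Payload 3.1 kg.
Tool frame: the origin (TCP) lies on the mounting face of the last link; the fingertips stand 182 mm ahead of it and the grasp point (between the pads) lies 164 mm ahead of it; z points along the fingers, y is the line along which they close (so a half turn about z gives the same grasp; the last joint's range is limited). The gripper opens to 87 mm and grips with 3 to 60 N. Pads are 19 mm wide; open, the fingers measure 117 mm over their backs; the gripper's body (75 mm by 190 mm) begins 51 mm behind the grasp point.
Start: joints at [1.109, 0.527, 1.433, -0, 1.181, -0.178], TCP at [0.175, 0.6, 0.405] pointing down, gripper open.
Joint ranges: [-3.08, 3.08], [-0.75, 2.2], [0.22, 2.44], [-1.43, 4.57], [0, 2.65], [-2.85, 2.85]. Speed limits (rad/s): [2.79, 2.79, 3.14, 3.14, 3.14, 3.14].

INTERFACE

Orientations are given as a unit quaternion [w, x, y, z].
In Python, from cell import arm, kinematics, snapshot gives the robot as it stands. Calls block until the motion is done:
- arm.movep(position, orientation): joint-space move of the TCP to a pose.
- arm.move_straight(position, velocity=0.15, frame=None, until_force=None): straight line of the TCP; frame=None keeps the orientation; velocity is the mean speed in m/s. With until_force (N) it stops when the force on the tool has changed by that much, and returns True; else False.
- arm.set_joints(angles): joint-space move.
- arm.move_gripper(opening, grasp_force=None): finger opening in m; grasp_force is the grip in N (None keeps the last); returns when the fingers have stopped.
- arm.wait(seconds).
- kinematics.inverse_kinematics(position, orientation): joint angles nearest the present ones, or None.
- arm.get_obs(): the state.
- snapshot(name): name is "scene" or "top" or "wrist"; returns a dict with "img" (480x640x3 uint8, red, green, blue), "vfov" (degrees; the focal length in pixels is half the picture's height over the tangent of half this angle, whatever the lens; pixels are square), "cx", "cy" (the principal point, pixels), "position" and "rotation" of the camera in the world. Camera axes: x right, y down, z forward; pixel columns grow to the right and rows downward; lengths in m; the calibration is good to about 2 mm. A picture is of the moment at which its call begins. There is no depth.
A pose or a line that the arm cannot do raises arm.PlanningError and nothing moves.
- arm.close_job(): hands the job in; it is judged then, once.
The state is a dict: "time": time; "q": joint angles; "qd": joint speeds; "joint_torque": joint torques, N m; "position": TCP position; "eef_rot": TCP orientation; "ft_force": force on the tool from outside, world axes, zero at the start; "moment": the same for the moment, N m; "finger_gap": finger opening in m; "finger_force": force on a finger pad.
Only numpy, scipy, OpenCV 4.12 (cv2) and the standard library are available. Lean on these libraries where they do the work, as an engineer would, in place of code of your own. Each camera call takes 0.05 s, during which the arm holds its last target. There are 200 camera calls.

TASK

A small bottle stands in a spring clip at the back of the low space under the clear desk riser: take the reacher, put its open jaws round the bottle and squeeze the trigger, firmly enough to draw it out of the clip but never pressing the soft bottle with more than 12 N a jaw. Slide it out in the jaws, upright, until all of it is on the open desk in front of the riser, let it go there and set the reacher down flat on the desk. Do not touch the bottle with the fingers, do not knock the riser, and leave the stamp, the keys and the glass charm where they are.

Things in the scene. Friction and masses are not known exactly. Their poses are not given: they have to be found in the camera images.
- reacher: Short reacher, 209 mm long, 0.3 kg, balanced at the grip, on its flat black foot. Origin: underside, below the middle of the squeeze grip; x runs to the jaws (x = -54 to +155 mm), y left, z up. The foot (x -52 to +48, y +-28, z 0 to 4 mm) alone touches the desk; the cross bar is at z 21 to 35 mm, +-42 mm wide.
- reacher_grip (a point): Where to take the reacher: middle of its grip, 34 mm over the underside, from above, closing along y. The free grip is 60 mm wide: the right face (y = -30) is one piece with the handle and the right jaw, the left face is the trigger that moves the left jaw. So the jaws close about the middle of the hand, less the cushion: their middle lies left of the hand's by half of what the cushion gives.
- trigger: Grey trigger plate, the grip's left face (y = +30 mm of the reacher, 60 mm long, z 12 to 56 mm); same frame as the reacher when free. It is a spring cushion of 2 N/mm on a sprung push rod: below 9 N only the cushion gives and the jaws stay open (a 7 N hold: grip 57 mm wide). From 9 N (11.7 N after 18 mm) the rod moves in too, and the left jaw with it, mm for mm. It opens again when let go.
- throat (a point): Middle of the front face of the reacher's cross bar, between the jaws, at x = 119, z = 28 mm of the reacher. With the bottle touching it, the bottle's axis is 19 mm ahead, well within the jaws.
- jaw_left: Left jaw, moved to the right by the trigger: two flat rubber-faced bars, x 119 to 155 mm of the reacher, 6 mm thick, at z 9 to 18 and 38 to 48 mm; inner face at y = +28 when open. Same frame as the reacher when open. It has closed on the bottle after 18 mm (grip about 35 mm wide); then both jaws press with the grip force less 11.7 N: 18.7 N of grip gives 7 N (31 mm), 23.7 N gives 12 N (28 mm).
- jaw_right: Right jaw, the mirror image, fixed to the reacher: inner face at y = -28 mm (56 mm between the open jaws). Same frame as the reacher.
- saline: Small white round bottle with a ribbed silvery cap, 39 mm diameter, 73 mm tall, 0.06 to 0.12 kg, upright. Origin: centre of its underside, z up. It is soft: no jaw may press it with more than 12 N.
- riser: Clear acrylic riser, fixed, on the black desk pad (pad top 6 mm over the desk glass, near edge at world x = 0.51): 105 deep (x), 156 wide (y), 100 mm high, walls and top 4 to 5 mm; the space below is 148 wide, 95 mm high, open in front. Origin: middle of the front lower edge on the pad; x runs into the space, y left, z up.
- clip (a point): The bottle's seat in the spring clip: on the pad, 50 mm behind the riser's front edge, mid width. A fixed spine is behind it; two sprung cheeks hold it left and right (up to 30 mm from the middle) at 28 to 38 mm over the pad; the jaws' two bars pass below and above these if the reacher's underside is about 5 mm over the pad. Drawing the bottle out takes about 3 to 7 N; it is free after 15 mm.
- rubber_stamp: Hand stamp with a wooden knob, 25x58x60 mm, a bystander; origin centre of underside
- keys: Bunch of keys lying flat, 104x115x8 mm, a bystander; origin centre of underside
- glass_charm: Round flat blue glass charm, 62 mm diameter, 8 mm thick, a bystander; origin centre of underside

How it is judged:
By the outcome, as a careful person would: the job done as asked, in the order asked, and still so for the second after the job is handed in, with the robot touching nothing.
It also fails if it takes over 69 s, if anything falls off the work surface, if the arm or the gripper's body presses on something with over 40 N, if the wrist force passes 120 N, or if a joint passes its speed limit or range.

## Working session

There is one attempt and no reset: what is moved stays moved. The work goes in short steps, each a Python script; the robot and the scene stay as the last script left them, time stands still between calls to the robot, and variables do not carry over. Pictures are saved under pics/ and viewed, at most 13 in all, crops included, and the job is handed in when it is done.

```bash
ls; mkdir -p pics; python3 - <<'E'
from cell import arm, kinematics, snapshot
import cv2,numpy as np
for n in ["scene","top"]:
    s=snapshot(n); cv2.imwrite(f"pics/{n}0.png",s["img"][:,:,::-1])
    print(n,s["vfov"],s["cx"],s["cy"],s["position"],np.round(s["rotation"],3).tolist())
o=arm.get_obs(); print(o["time"],o["position"],o["eef_rot"],o["finger_gap"])
E
```

```text
pics
scene 42.40929236267334 317.20938946380255 240.20074474461174 [-0.20571038 -0.63050951  0.61921223] [-0.445, 0.788, -0.365, 0.217]
top 49.55390882747626 311.6582730161882 236.29972889183526 [ 0.37066009 -0.02829745  1.03434746] [-0.06, 0.708, -0.699, 0.078]
0.1 [0.17485752 0.59973776 0.40386775] [-2.87736836e-04  1.41429280e-01  9.89947892e-01 -9.20134053e-04] 0.08701037748579733
```

View pics/scene0.png

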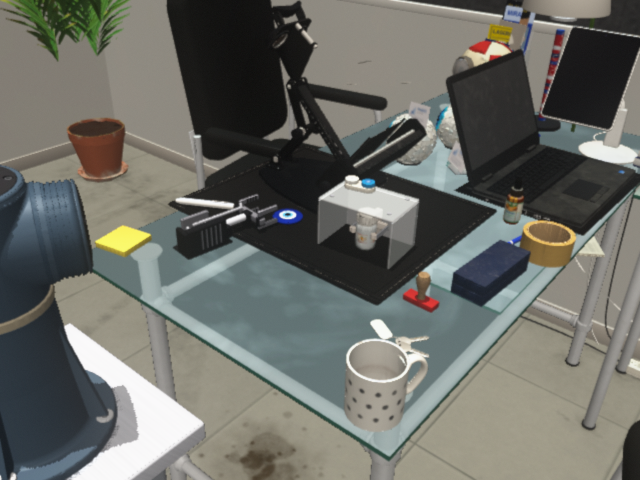

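View pics/top0.png

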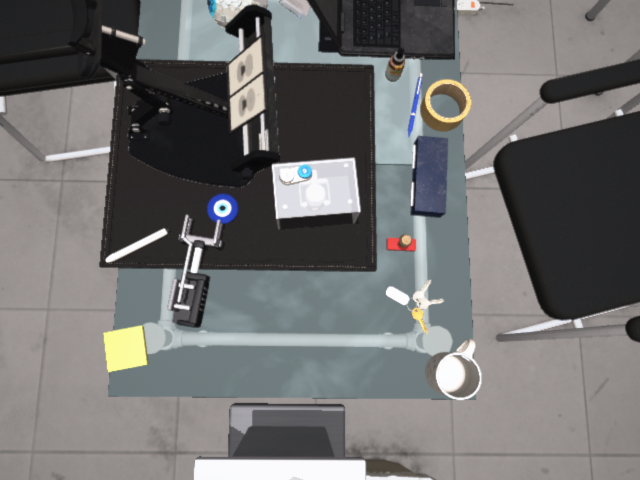

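```bash
cat > h.py <<'E'
from cell import arm, kinematics, snapshot
import cv2, numpy as np
from scipy.spatial.transform import Rotation as R
def ray(s,uv):
    f=240/np.tan(np.radians(s["vfov"])/2)
    r=np.asarray(s["rotation"],float)
    M=r if r.shape==(3,3) else R.from_quat(r[[1,2,3,0]]).as_matrix()
    d=np.array([(uv[0]-s["cx"])/f,(uv[1]-s["cy"])/f,1.])
    return np.asarray(s["position"]),M@d
def onz(s,uv,z):
    p,d=ray(s,uv); return p+d*(z-p[2])/d[2]
def down(yaw):  # tool z down, tool x axis at world yaw; tool y = perpendicular
    q=(R.from_euler("z",yaw)*R.from_euler("x",np.pi)).as_quat(); return q[[3,0,1,2]]
E
python3 - <<'E'
from h import *
s=snapshot("top")
im=s["img"][:,:,::-1]
a=cv2.resize(im[185:335,150:250],None,fx=4,fy=4,interpolation=cv2.INTER_CUBIC)
b=cv2.resize(im[145:245,265:365],None,fx=4,fy=4,interpolation=cv2.INTER_CUBIC)
b=cv2.copyMakeBorder(b,0,200,0,0,cv2.BORDER_CONSTANT)
cv2.imwrite("pics/crop.png",np.hstack([a,b]))
for uv in [(0,0),(640,0),(320,240)]: print(onz(s,uv,0))
E
```

```text
[1.09219529 0.63505601 0.        ]
[ 1.13529187 -0.79360919  0.        ]
[ 0.56846027 -0.07052267  0.        ]
```

View pics/crop.png

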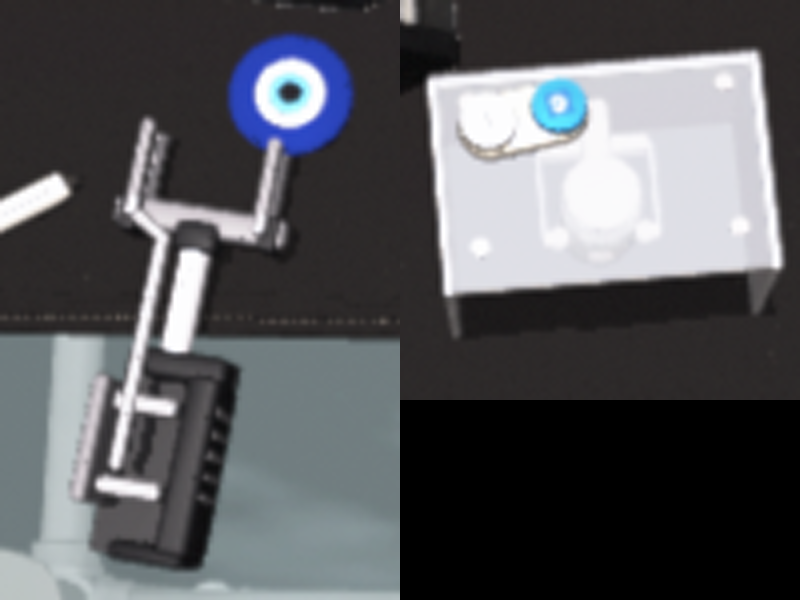

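```bash
python3 - <<'E'
from h import *
s=snapshot("top")
A=lambda x,y:((x+.5)/4-.5+150,(y+.5)/4-.5+185)
B=lambda x,y:((x-399.5)/4-.5+265,(y+.5)/4-.5+145)
lt,rt=[onz(s,A(*p),.048)[:2] for p in [(149,122),(274,142)]]
lr,rr=[onz(s,A(*p),.048)[:2] for p in [(133,208),(260,232)]]
print("tips",lt,rt,np.linalg.norm(lt-rt)); d=rt-lt; print("yaw",np.degrees(np.arctan2(d[0],-d[1])))
for a,b in((lr,lt),(rr,rt)): d=b-a; print(np.degrees(np.arctan2(d[1],d[0])),np.linalg.norm(d))
m=(lt+rt)/2
d=rt-lt; y=np.arctan2(d[0],-d[1])
print("origin by tips",m-.155*np.array([np.cos(y),np.sin(y)]))
c=[onz(s,B(*p),.106)[:2] for p in [(447,294),(781,267),(757,53),(430,77)]]
print("riser",np.round(c,4),[np.linalg.norm(c[i]-c[(i+1)%4]) for i in range(4)])
for i,j in((1,0),(2,3)): d=c[j]-c[i]; print(np.degrees(np.arctan2(-d[0],d[1])))
for i,j in((0,3),(1,2)): d=c[j]-c[i]; print(np.degrees(np.arctan2(d[1],d[0])))
print("front mid",(c[0]+c[1])/2)
print("charm",onz(s,A(290,93),.014),"stamp",onz(s,(402,245),0),"keys",onz(s,(415,305),0))
# grip box corners z~.056
print("bottle cap",onz(s,B(600,190),.079))
print([np.round(onz(s,A(*p),.05)[:2],3) for p in [(100,378),(75,498),(237,365),(190,568)]])
w=snapshot("wrist"); print(w["position"],w["rotation"],w["vfov"])
E
```

```text
tips [0.60416973 0.18993217] [0.59527777 0.12921131] 0.06136848135510683
yaw -8.331169321754386
-6.966743356725744 0.04286647919504813
-5.986583891110326 0.04464456823099403
origin by tips [0.44635945 0.18203038]
riser [[ 0.5876  0.014 ]
 [ 0.6031 -0.1393]
 [ 0.7065 -0.1287]
 [ 0.6915  0.0245]] [np.float64(0.15409327851753307), np.float64(0.10394118082830114), np.float64(0.15390185433262676), np.float64(0.1044064591373666)]
5.746483369949742
5.57320099679981
5.745346501873942
5.8512487271567215
front mid [ 0.59536389 -0.06264078]
charm [0.62844283 0.12778468 0.014     ] stamp [ 0.56081544 -0.23729739  0.        ] keys [ 0.44001604 -0.26049674  0.        ]
bottle cap [ 0.64607899 -0.05630441  0.079     ]
[array([0.479, 0.205]), array([0.423, 0.213]), array([0.486, 0.141]), array([0.392, 0.158])]
[0.09322725 0.62416806 0.38446902] [0.12389898 0.79042039 0.59274997 0.09236946] 59.51845242346583
```

```bash
cat >> h.py <<'E'
RY=np.radians(5.75); RF=np.array([.5953,-.0627]); ax=np.array([np.cos(RY),np.sin(RY)]); lf=np.array([-ax[1],ax[0]])
def tcp(xy,zu): return [xy[0],xy[1],zu+.034+.164]   # zu = underside height of reacher
E
python3 - <<'E'
from h import *
for f in (0,np.pi):
    for nm,p,y in [("pick",tcp((.4463,.1806),.0),np.radians(-7.7)),("ins",tcp(RF-ax*.091,.011),RY),("pre",tcp(RF-ax*.18,.011),RY),("out",tcp(RF-ax*.176,.011),RY),("ret",tcp(RF-ax*.215,.011),RY),("hi",tcp(RF-ax*.176,.15),RY),("set",tcp((.41,.1),.0),0)]:
        q=kinematics.inverse_kinematics(p,down(y+f)); print(f,nm,None if q is None else np.round(q,2))
E
```

```text
0 pick [ 0.15  0.71  1.94 -0.    0.49  1.86]
0 ins [-0.36  0.7   1.86 -0.    0.58  1.11]
0 pre [-0.46  0.66  2.08 -0.    0.4   1.01]
0 out [-0.45  0.66  2.07 -0.    0.41  1.02]
0 ret [-0.51  0.66  2.16 -0.    0.32  0.96]
0 hi [-0.45  0.36  1.97 -0.    0.81  1.02]
0 set [-0.03  0.69  2.09 -0.    0.36  1.54]
3.141592653589793 pick [ 0.15  0.71  1.94  0.    0.49 -1.28]
3.141592653589793 ins [-0.36  0.7   1.86  0.    0.58 -2.03]
3.141592653589793 pre [-0.46  0.66  2.08 -0.    0.4  -2.13]
3.141592653589793 out [-0.45  0.66  2.07 -0.    0.41 -2.12]
3.141592653589793 ret [-0.51  0.66  2.16 -0.    0.32 -2.18]
3.141592653589793 hi [-0.45  0.36  1.97  0.    0.81 -2.12]
3.141592653589793 set [-0.03  0.69  2.09 -0.    0.36 -1.6 ]
```

```bash
python3 - <<'E'
from h import *
y=np.radians(-7.7)
arm.movep(tcp((.4463,.1806),.11),down(y))
w=snapshot("wrist"); cv2.imwrite("pics/w1.png",w["img"][:,:,::-1])
o=arm.get_obs(); print(o["time"],o["position"],w["position"],w["rotation"])
np.save("pics/w1.npy",w,allow_pickle=True)
E
```

```text
2.15 [0.44630771 0.18118082 0.30815893] [0.53016492 0.17041661 0.28853899] [-0.10179328 -0.65044922  0.74354278  0.11703873]
```

View pics/w1.png

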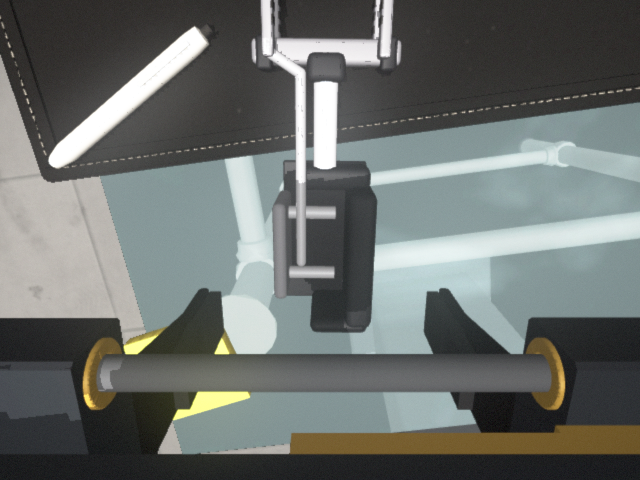

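```bash
python3 - <<'E'
from h import *
w=np.load("pics/w1.npy",allow_pickle=True).item()
pts={"tf":onz(w,(275,205),.056),"tb":onz(w,(275,298),.056),"hf":onz(w,(376,195),.056),"hb":onz(w,(372,330),.056),"barL":onz(w,(256,65),.035),"barR":onz(w,(399,65),.035)}
y=np.radians(-7.7);a=np.array([np.cos(y),np.sin(y)]);l=np.array([-a[1],a[0]])
for k,p in pts.items(): d=p[:2]-[.4463,.1812]; print(k,np.round(p,4),"rel",np.round([d@a,d@l],4))
E
```

```text
tf [0.4799 0.2051 0.056 ] rel [0.0301 0.0282]
tb [0.4227 0.2149 0.056 ] rel [-0.0279  0.0302]
hf [0.4781 0.1478 0.056 ] rel [ 0.036  -0.0289]
hb [0.3929 0.1584 0.056 ] rel [-0.0498 -0.0297]
barL [0.5559 0.2053 0.035 ] rel [0.1054 0.0386]
barR [0.5453 0.126  0.035 ] rel [ 0.1055 -0.0415]
```

```bash
python3 - <<'E'
from h import *
P=(.4470,.1797); q=down(np.radians(-8.1))
arm.movep(tcp(P,.06),q)
arm.move_straight(tcp(P,.0005),velocity=.08)
arm.move_gripper(0.0,grasp_force=7)
o=arm.get_obs(); print(o["time"],o["position"],o["finger_gap"],o["finger_force"],o["ft_force"])
arm.move_straight(tcp(P,.03),velocity=.05)
o=arm.get_obs(); print(o["time"],o["finger_gap"],o["finger_force"],o["ft_force"])
arm.move_straight(tcp(P,.12),velocity=.15)
w=snapshot("wrist"); cv2.imwrite("pics/w2.png",w["img"][:,:,::-1]); np.save("pics/w2.npy",w,allow_pickle=True)
o=arm.get_obs(); print(o["time"],o["position"],o["finger_gap"],o["finger_force"],o["ft_force"])
E
```

```text
4.0333 [0.44707587 0.17953421 0.19870284] 0.056845459901535736 6.997815282375086 [-0.09221132 -2.10948913  3.13201808]
4.775 0.056390165131293746 6.995527128019603 [-0.42296649  0.20933619 -3.65653219]
5.575 [0.44645022 0.17957874 0.31707147] 0.05625594593973253 6.995685456058709 [-0.52036205  1.27302138 -3.58995394]
```

View pics/w2.png

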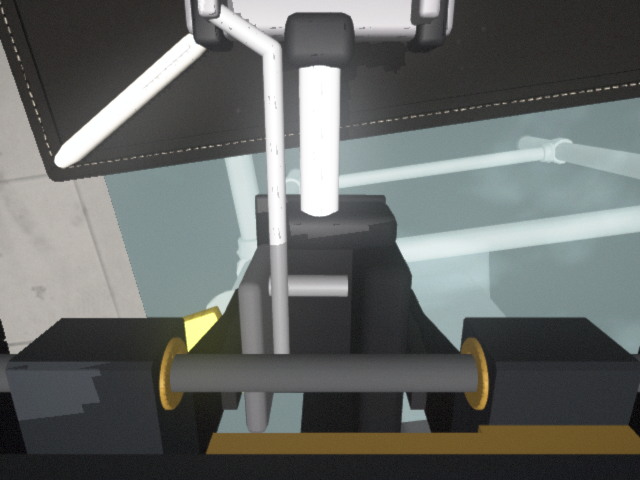

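```bash
python3 - <<'E'
from h import *
w=np.load("pics/w2.npy",allow_pickle=True).item()
y=np.radians(-8.1);a=np.array([np.cos(y),np.sin(y)]);l=np.array([-a[1],a[0]])
for uv in [(190,45),(450,45)]:
    d=onz(w,uv,.119+.035)[:2]-[.44645,.17958]; print(np.round([d@a,d@l],4))
H=lambda s:RF+ax*s-lf*.0045
arm.movep(tcp((.40,.08),.12),down(0))
arm.movep(tcp(H(-.18),.05),down(RY))
arm.move_straight(tcp(H(-.18),.0115),velocity=.1)
w=snapshot("wrist"); cv2.imwrite("pics/w3.png",w["img"][:,:,::-1]); np.save("pics/w3.npy",w,allow_pickle=True)
s=snapshot("top"); c=s["img"][145:325,240:400,::-1]
cv2.imwrite("pics/t3.png",cv2.resize(c,None,fx=3.3,fy=3.3,interpolation=cv2.INTER_CUBIC)); 
o=arm.get_obs(); print(o["time"],o["position"],o["finger_gap"],o["finger_force"],o["ft_force"])
E
```

```text
[0.1018 0.0424]
[ 0.1018 -0.0389]
7.475 [ 0.41690874 -0.08479449  0.21015593] 0.05635081269279603 6.995619810477365 [-0.7707573  -0.12531901 -3.24273142]
```

View pics/w3.png

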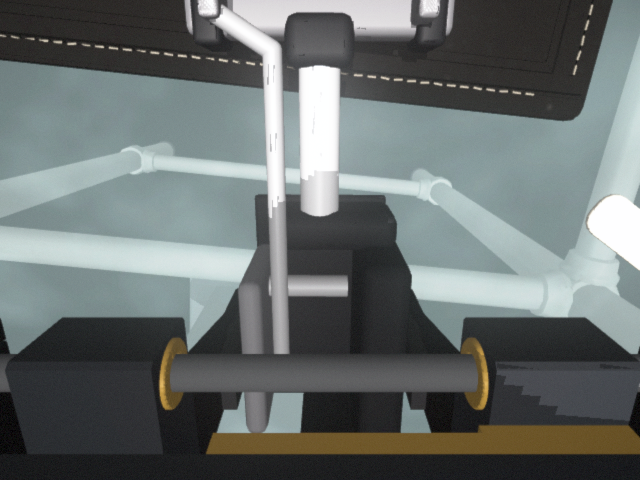

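View pics/t3.png

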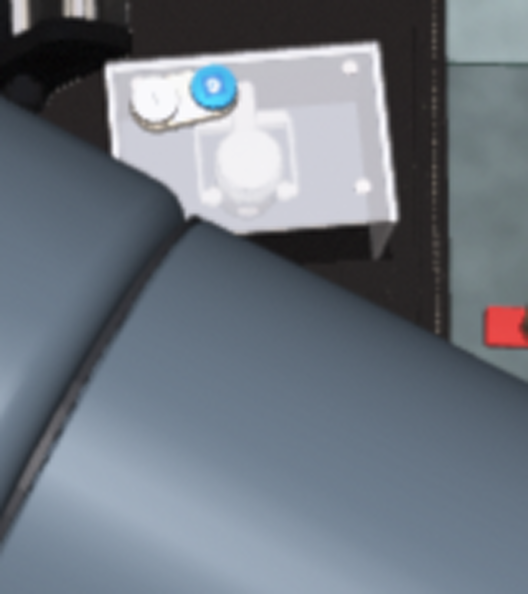

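```bash
python3 - <<'E'
from h import *
H=lambda s:RF+ax*s-lf*.0045
f0=arm.get_obs()["ft_force"]
r=arm.move_straight(tcp(H(-.13),.0115),velocity=.08,until_force=3.5); print(r)
if not r: r=arm.move_straight(tcp(H(-.092),.0115),velocity=.04,until_force=3.5); print(r)
s=snapshot("scene"); c=s["img"][160:290,230:440,::-1]
cv2.imwrite("pics/s4.png",cv2.resize(c,None,fx=3.8,fy=3.8,interpolation=cv2.INTER_CUBIC)); 
o=arm.get_obs(); print(o["time"],o["position"],(np.array(o["position"][:2])-RF)@ax,o["finger_gap"],o["finger_force"],o["ft_force"]-f0)
E
```

```text
False
False
9.4 [ 0.50386963 -0.07633791  0.20944465] -0.09233669551528478 0.05645524970430605 6.99558461237757 [ 0.35180929 -0.06872856  0.30362662]
```

View pics/s4.png

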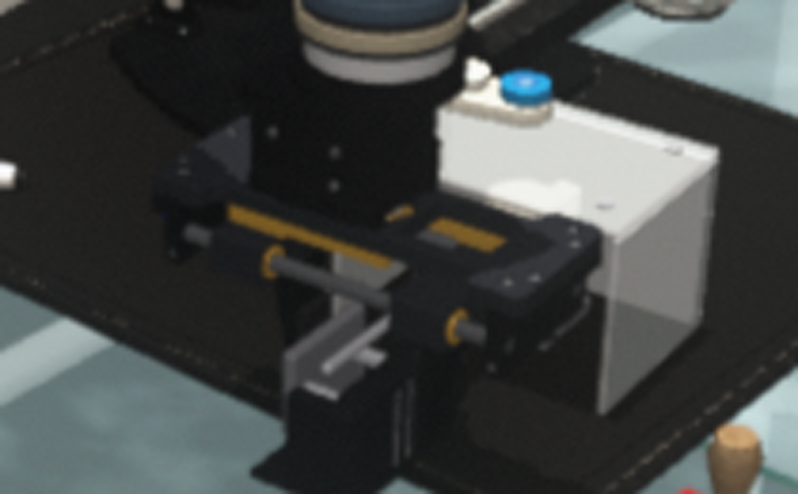

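```bash
python3 - <<'E'
from h import *
H=lambda s:RF+ax*s-lf*.0045
def show(t):
    o=arm.get_obs(); print(t,round(o["time"],2),np.round((np.array(o["position"][:2])-RF)@np.array([ax,lf]).T,4),round(o["position"][2],4),round(o["finger_gap"],4),round(o["finger_force"],2),np.round(o["ft_force"],2),np.round(o["moment"],2))
print(arm.move_straight(tcp(H(-.0885),.0115),velocity=.02,until_force=2.5)); show("in")
for f in (9,11,12.5,14,16,18,20):
    arm.move_gripper(0.0,grasp_force=f); show(f)
E
```

```text
False
in 9.72 [-0.0884 -0.0045] 0.2095 0.0567 7.0 [ 0.35  0.63 -3.8 ] [-0.01  0.13 -0.  ]
9 9.94 [-0.0885 -0.0045] 0.2095 0.0557 8.99 [-0.34 -0.32 -2.63] [ 0.02  0.17 -0.01]
11 10.71 [-0.0885 -0.0045] 0.2095 0.0416 10.99 [-0.49 -0.13 -2.3 ] [-0.01  0.16  0.  ]
12.5 11.13 [-0.0886 -0.0044] 0.2095 0.0347 12.49 [ 0.64  0.46 -2.35] [0.15 0.11 0.1 ]
14 11.35 [-0.0886 -0.0045] 0.2095 0.0338 13.99 [ 0.39  0.88 -2.48] [-0.    0.22  0.07]
16 11.57 [-0.0886 -0.0046] 0.2095 0.033 15.98 [ 0.04  0.59 -2.91] [-0.08  0.25  0.02]
18 11.78 [-0.0885 -0.0046] 0.2095 0.0319 17.98 [-0.91 -0.57 -2.24] [-0.16  0.2  -0.05]
20 12.0 [-0.0884 -0.0046] 0.2095 0.0304 19.98 [ 0.04 -0.11 -2.1 ] [-0.15  0.25 -0.08]
```

```bash
python3 - <<'E'
from h import *
H=lambda s:RF+ax*s-lf*.0045
def show(t):
    o=arm.get_obs(); print(t,round(o["time"],2),np.round((np.array(o["position"][:2])-RF)@np.array([ax,lf]).T,4),round(o["position"][2],4),round(o["finger_gap"],4),round(o["finger_force"],2),np.round(o["ft_force"],2),np.round(o["moment"],2))
arm.move_gripper(0.0,grasp_force=21)
for s in (-.092,-.096,-.100,-.106,-.112): arm.move_straight(tcp(H(s),.0115),velocity=.02); show(s)
s=snapshot("top"); c=s["img"][145:245,260:360,::-1]
s2=snapshot("scene"); c2=s2["img"][170:270,310:420,::-1]
cv2.imwrite("pics/s5.png",cv2.resize(np.hstack([c,c2]),None,fx=3.8,fy=3.8,interpolation=cv2.INTER_CUBIC)); 
E
```

```text
-0.092 12.54 [-0.0916 -0.0047] 0.2096 0.0303 20.97 [ 2.05 -1.27 -4.19] [-0.09 -0.14 -0.14]
-0.096 12.89 [-0.0956 -0.0047] 0.2097 0.03 20.96 [ 4.22 -0.25 -3.84] [-0.09 -0.56 -0.07]
-0.1 13.24 [-0.1012 -0.004 ] 0.2094 0.0302 20.98 [-1.24 -0.07 -1.38] [-0.03  0.09 -0.02]
-0.106 13.69 [-0.1063 -0.0045] 0.2094 0.0297 20.98 [ 0.67 -1.09 -2.32] [-0.22 -0.05 -0.09]
-0.112 14.14 [-0.1126 -0.0043] 0.2094 0.0299 20.98 [-0.48 -0.68 -1.94] [-0.17  0.19 -0.05]
```

View pics/s5.png

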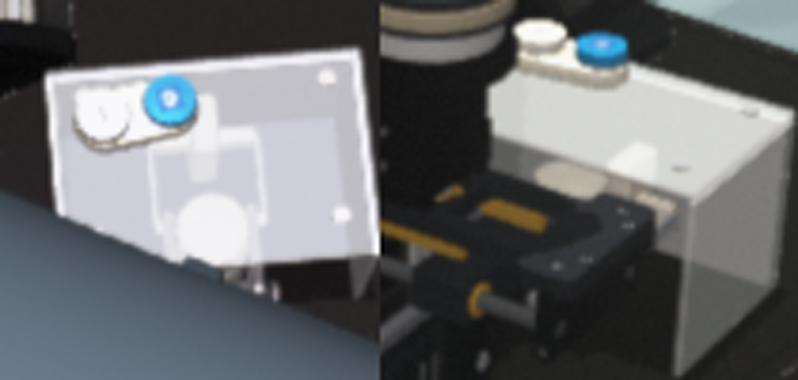

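```bash
python3 - <<'E'
from h import *
H=lambda s:RF+ax*s-lf*.0045
def show(t):
    o=arm.get_obs(); print(t,round(o["time"],2),np.round((np.array(o["position"][:2])-RF)@np.array([ax,lf]).T,4),round(o["position"][2],4),round(o["finger_gap"],4),round(o["finger_force"],2),np.round(o["ft_force"],2),np.round(o["moment"],2))
arm.move_straight(tcp(H(-.174),.0115),velocity=.035); show("out")
for f in (17,14,12,10,8,7):
    arm.move_gripper(0.0,grasp_force=f)
    show(f)
s2=snapshot("scene"); c2=s2["img"][150:310,270:430,::-1]
s=snapshot("top"); c=s["img"][145:305,260:340,::-1]
cv2.imwrite("pics/s6.png",cv2.resize(np.hstack([c,c2]),None,fx=3.3,fy=3.3,interpolation=cv2.INTER_CUBIC)); 
E
```

```text
out 16.17 [-0.1739 -0.0045] 0.2095 0.0299 20.98 [-0.31 -0.94 -3.13] [-0.08  0.04 -0.03]
17 16.38 [-0.174  -0.0044] 0.2095 0.032 16.98 [ 1.08  0.22 -2.99] [0.06 0.05 0.07]
14 16.6 [-0.1741 -0.0044] 0.2095 0.0342 13.99 [ 0.06  0.5  -3.21] [0.05 0.11 0.11]
12 16.82 [-0.1741 -0.0044] 0.2095 0.0355 11.99 [ 0.63 -0.19 -2.23] [0.04 0.17 0.05]
10 17.54 [-0.174  -0.0045] 0.2095 0.0474 9.99 [-0.29 -0.68 -3.19] [-0.06  0.16 -0.02]
8 17.89 [-0.174  -0.0045] 0.2095 0.0557 8.0 [-0.2  -0.09 -3.22] [-0.06  0.18 -0.05]
7 18.11 [-0.174  -0.0045] 0.2095 0.0563 7.0 [ 0.11 -0.39 -3.12] [-0.02  0.13 -0.01]
```

View pics/s6.png

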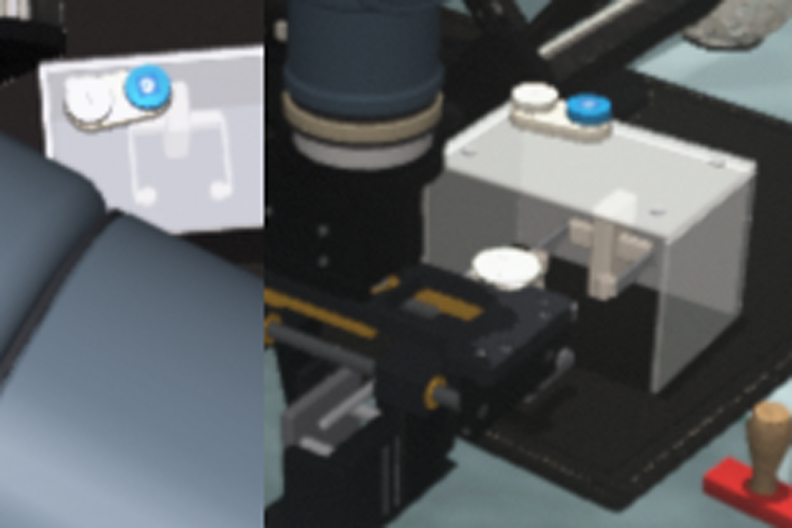

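```bash
python3 - <<'E'
from h import *
s=snapshot("scene")
p=onz(s,(343.6,230.9),.079); d=p[:2]-RF; print(p,d@ax,d@lf)
for z in (.165,): print(kinematics.inverse_kinematics(tcp(RF-ax*.22-lf*.0045,.0115),down(RY)) is not None)
E
```

```text
[ 0.55853083 -0.06796525  0.079     ] -0.037111684145496183 -0.0015549211195631373
True
```

```bash
python3 - <<'E'
from h import *
H=lambda s:RF+ax*s-lf*.0045
def show(t):
    o=arm.get_obs(); print(t,round(o["time"],2),np.round(o["position"],4),round(o["finger_gap"],4),round(o["finger_force"],2),np.round(o["ft_force"],2))
arm.move_straight(tcp(H(-.22),.0115),velocity=.06); show("ret")
arm.move_straight(tcp(H(-.22),.12),velocity=.15)
arm.movep(tcp((.41,.10),.12),down(0))
arm.move_straight(tcp((.41,.10),.02),velocity=.12); show("above")
print(arm.move_straight(tcp((.41,.10),-.003),velocity=.02,until_force=2)); show("down")
s=snapshot("top"); cv2.imwrite("pics/t7.png",s["img"][:,:,::-1])
E
```

```text
ret 19.18 [ 0.3773 -0.0895  0.2095] 0.0563 7.0 [ 0.74  1.02 -2.26]
above 21.82 [0.4103 0.0996 0.2183] 0.0563 7.0 [ 0.08 -0.13 -2.5 ]
True
down 22.72 [0.4101 0.1    0.1984] 0.0567 7.0 [0.34 0.59 2.22]
```

Contact at the expected height; release, withdraw and check.

```bash
python3 - <<'E'
from h import *
arm.move_gripper(.087)
arm.wait(.3)
p=tcp((.41,.10),.0)
arm.move_straight([p[0],p[1],p[2]+.12],velocity=.12)
arm.movep([.175,.6,.405],[0,.1414,.98995,0])
s=snapshot("top"); s2=snapshot("scene")
cv2.imwrite("pics/fin.png",np.vstack([s["img"][90:390,:,::-1],s2["img"][150:450,:,::-1]]))
o=arm.get_obs(); print(o["time"],o["ft_force"])
E
```

```text
27.15 [-0.60624409  0.10226529 -0.32550938]
```

View pics/fin.png

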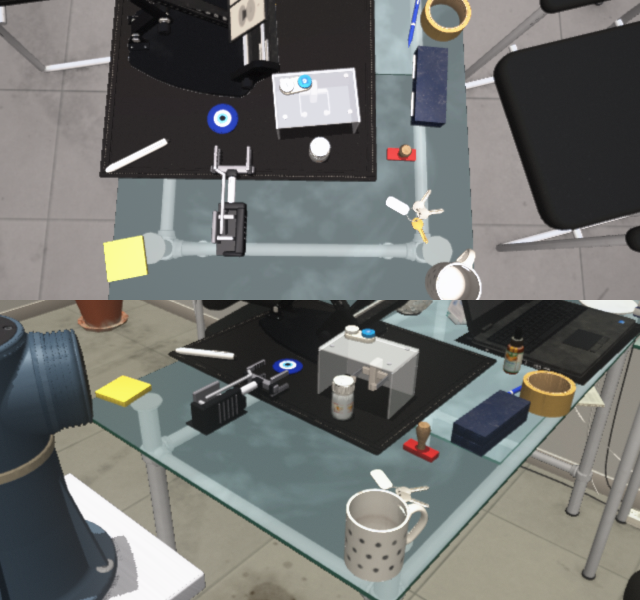

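The picture shows the bottle upright in front of the riser (319,150 in the top half). The reacher is flat on the glass (232,205), and the charm, stamp and keys have not moved.

```bash
python3 -c "
from cell import arm
print(arm.close_job())"
```

```text
the job is handed in; nothing more can be done
None
```

The bottle is out of the clip and stands upright on the desk pad, fully in front of the riser; the reacher lies flat on the desk, the stamp, keys and charm are where they were, and the job was handed in at about 27 s with the grip at most 21 N (about 9.3 N a jaw by the given figures).

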